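Load the dividing table and crank it on by one division

TASK

Swing the dividing table's lock lever fully back to released, fit the loose fixture plate flat onto the table's two dowels and let go of it, then crank the handwheel clockwise, about three turns, until the table has advanced one division and its next index line stands at the pointer. Then swing the lock lever fully forward to locked. Never turn the table while it is locked, and leave the other loose things where they are.

Things in the scene. Friction and masses are not known exactly. Their poses are not given: they have to be found in the camera images.
- station: Fixed dividing-table station. Origin on the work surface under the round table's axis, z up; -x is its front (pointer), +y side the inclined handwheel, -y side the lock lever. Round grey casting, 184 mm at the foot; on it a steel table, 168 mm diameter, upper face 66 mm above the surface. A dark pointer post, 65 mm high, stands at the table's front edge (station x -94 mm, y 0).
- table_face (a point): Centre of the round table's upper face; this frame turns with the table, z up. Two steel dowels, 12 mm diameter, stand 16 mm above this face (the last 4 mm tapered) at y = +55 and -55 mm (x = 0). Black index lines on the rim every 30 degrees.
- table (a joint): Round table's angle (rad), growing clockwise seen from above. 0 with an index line at the pointer; at 0.5236 (30 degrees) the next one is there: the position wanted. Starts within 0.07 of 0. It cannot be turned directly, only by the handwheel through the worm drive (table = crank / 36).
- crank (a joint): Handwheel angle (rad), growing clockwise as seen looking onto its face, counted over full turns. 0 with the handle uppermost on the wheel. Three turns (18.85 rad) are one division; an index line stands at the pointer whenever the handle is uppermost there. Starts between -2.5 and 2.5. About 1 N at the handle turns it.
- wheel_centre (a point): Centre of the aluminium handwheel's front face, fixed to the station, with the station's axes (at station 30, 190, 105 mm). Wheel 110 mm diameter, 12 mm thick. Its axis leans 35 degrees from vertical to the station's -x: outward axis n = (-sin 35, 0, cos 35) in station axes; uphill direction in its face u = (cos 35, 0, sin 35).
- handle_grip (a point): Middle of the black crank handle: round, 20 mm diameter, spins freely on its pin, parallel to the wheel's axis n and 38 mm from it; it reaches from 4 to 54 mm in front of the wheel's face, this point 32 mm. Position = wheel_centre + 38 mm (cos(crank) u - sin(crank) station y) + 32 mm n.
- guard_edge (a point): Middle of the free upper edge of the clear guard sheet above and behind the handwheel (124 mm wide in station y, 4 mm thick). The sheet is parallel to the wheel axis n, 104 mm uphill (u) of it, from 35 mm behind to 115 mm in front of the wheel face. It overhangs the wheel: a tool pointing straight down cannot take the handle round; lean it along n.
- lock_lever (a joint): Lock lever angle (rad): 0 released (at its rear stop), 1.2 locked (at its front stop); it turns clockwise seen from above from released to locked, stays where it is left, and starts near locked. About 2 N at its knob moves it.
- lever_pivot (a point): Point on the lock lever's vertical turning axis, fixed to the station (station frame 0, -112, 38 mm).
- lever_knob (a point): Point on the axis of the lock lever's upright round black grip (18 to 22 mm diameter, from 42 to 98 mm above the surface), 70 mm from the lever's turning axis, 73 mm above the surface. At joint angle a it lies from the pivot in the direction (cos(-55 deg - a), sin(-55 deg - a)) in station x, y.
- fixture_plate: Loose aluminium plate, 80 (x) by 140 (y) by 10 mm, about 0.45 kg, lying flat; origin at the centre of its underside. Two through holes, 14 mm, at y = +55 and -55 mm (x = 0). A steel rib for gripping stands on its middle: 28 mm (x) by 62 mm (y), its top 52 mm above the underside; low bolt heads (5 mm) beside it. It may be fitted either way round.
- setting_ring: Bystander: plain steel ring 60 mm across, 14 mm high; origin under its centre.
- dial_gauge: Bystander: dial gauge lying flat, 94x58x22 mm; origin under its centre.
- oil_bottle: Bystander: oil bottle, 53 mm wide, 137 mm high; origin under its centre.

How it is judged (in metres and radians):
On the way, in this order (a step that is already met when the one before it is completed fails the run):
1. the lock lever is released (value of joint lock_lever below 0.2 rad), for 0.1 s.
2. the plate lies flat on the table over both dowels, let go (horizontal distance between fixture_plate and table_face below 0.004 m and z of fixture_plate in the frame of table_face below 0.003 m and angle between the y axis of fixture_plate and the y axis of table_face, either way round below 0.04 rad and angle between fixture_plate's own z axis and vertical below 0.04 rad and contact force between the fingers and fixture_plate below 0.2 N), for 0.2 s.
3. the table has been cranked on by one division and stands still, plate still seated (value of joint table between 0.5016 and 0.5456 rad and velocity of joint crank between -0.3 and 0.3 rad/s and horizontal distance between fixture_plate and table_face below 0.004 m and z of fixture_plate in the frame of table_face below 0.003 m and angle between the y axis of fixture_plate and the y axis of table_face, either way round below 0.04 rad and angle between fixture_plate's own z axis and vertical below 0.04 rad), for 0.2 s.
4. the lock lever is locked (value of joint lock_lever above 1 rad), for 0.1 s.
At the end, for the whole second after the job is handed in: The plate lies flat on the table over both dowels (underside within 3 mm of the table's face), the table stands at the next index line (0.5236 rad, within 0.022 rad), the lock lever is at least 1.0 rad over to its locked side, and all is still (all of step 3 and value of joint lock_lever above 1 rad and linear speed of fixture_plate below 0.02 m/s); the robot touches nothing.
It fails at once if the table is cranked while the lock lever is locked (value of joint lock_lever above 0.8 rad and (velocity of joint crank above 0.6 rad/s or velocity of joint crank below -0.6 rad/s)).
It fails at once if the setting ring, dial gauge or oil bottle is moved by more than 30 mm (distance of any of setting_ring, dial_gauge, oil_bottle from where it was at the start of the episode above 0.03 m).
It also fails if it takes over 72 s, if anything falls off the work surface, if the arm or the gripper's body presses on something with over 40 N, if the wrist force passes 120 N, or if a joint passes its speed limit or range.

ROBOT

A 6-joint arm with a two-finger parallel gripper is mounted at the origin on a cart in front of the work surface, level with it; the furniture and walls round the work are solid. World frame = base frame: x ahead of the robot, y to its left, z up, the work surface at z = 0. Lengths are in mm, angles in degrees, forces in N, time in s.
With the tool pointing down it reaches from about 250 to 725 mm from the base axis. Payload 9.7 kg.
Tool frame: the origin (TCP) lies midway between the tips of the shut fingers; the grasp point (between the pads) lies 19 mm behind it (ctrl.grasp_offset is the distance from the TCP to the grasp point, in mm); z points along the fingers, y is the line along which they close (so a half turn about z gives the same grasp; the last joint's range is limited). The gripper opens to 85 mm and grips with 20 to 120 N. Pads are 22 mm wide; open, the fingers measure 114 mm over their backs; the gripper's body (76 mm by 85 mm) begins 54 mm behind the grasp point. The pads swing forward as they close: fully open they stand 13 mm farther back than shut.
Start: joints at [-74.771, 4.979, 10.078, 95.1, 0, 90], TCP at [144.472, -530.683, 231.284] pointing down, gripper open.
Joint ranges: [-179.16, 179.16], [-48.56, 103.87], [-65.8, 70.77], [-126.05, 130.52], [-82.76, 87.17], [-180, 180]. Speed limits (degrees/s): [127.2, 127.2, 147.25, 180, 180, 180].

INTERFACE

Orientations are given as [roll, pitch, yaw] about the fixed x, y, z axes, in that order (R = Rz(yaw) Ry(pitch) Rx(roll)).
In Python, from station import ctrl, optics, workorder gives the robot as it stands.
- The arm moves only by the shell command python3 -m inch 'ROWS' [OPENING]. ROWS is JSON, a list of rows, each an object with "dp": the shift along the tool's x, y, z in units of 0.4 m (1.0 is 0.4 m), a list of three; "rot": the turn, a rotation vector about the tool's x, y, z in units of 30 degrees (1.0 is 30 degrees), a list of three. In form: [{"dp": [dx, dy, dz], "rot": [ax, ay, az]}, ...]. A call has 1 to 10 rows; each row is the pose to reach, as a shift and turn from the pose commanded when the call began, along the tool's axes at that moment; what a row does not reach only later rows make up. A row lasts 1/10 s, in which the tool goes at most 50 mm and 8.59 degrees, less where a joint would pass 70% of its speed; a pose out of reach is approached as far as the arm can. A call with a number of a shift or a turn outside -1 to 1 is refused whole. A call with a gripper value outside its range is refused whole. OPENING is the opening, from -1 (shut) to 1 (fully open), set as the call begins (- or left out, the last holds). The fingers move at their own pace and stop on an object; the grip force is fixed at half the most. Time passes only in rows, so rows that repeat a pose let the fingers close. It gives the time, the measured TCP pose, the force, the opening and the grip force at its end, in the units of the state.
- ctrl.read_state(): the state, without advancing time (a new reading comes with each control period).
- optics.snapshot(name): name is "side" or "top"; returns a dict with "img" (384x512x3 uint8, red, green, blue), "fov_y" (degrees; the focal length in pixels is half the picture's height over the tangent of half this angle, whatever the lens; pixels are square), "cx", "cy" (the principal point, pixels), "k1" (the pictures are not rectified: a ray, as slopes to the right and down, at radius r is drawn at 1 + k1 r^2 times it, then the intrinsics apply), "world_from_camera" (4x4, takes a point from camera to world coordinates). Camera axes: x right, y down, z forward; pixel columns grow to the right and rows downward; lengths in mm; the calibration is good to about 2 mm. A picture is of the moment at which its call begins. There is no depth.
- workorder.finish_job(): hands the job in; it is judged then, once.
The state is a dict: "clock": time; "joint_pos": joint angles; "joint_velocities": joint speeds; "joint_efforts": joint torques, N m; "eef_pos": TCP position; "eef_rot": TCP orientation; "ft_force": force on the tool from outside, world axes, zero at the start; "ft_torque": the same for the moment, N m; "finger_gap": opening from 0.0 (shut) to 1.0 (fully open); "gripper_force": force on a finger pad.
Only numpy, scipy, OpenCV 4.12 (cv2) and the standard library are available. Lean on these libraries where they do the work, as an engineer would, in place of code of your own. Each camera call takes 0.05 s, during which the arm holds its last target. There are 200 camera calls.

## Working session

There is one attempt and no reset: what is moved stays moved. The work goes in short steps, Python scripts to look and compute and a shell command to move; the robot and the scene stay as the last step left them, time stands still between calls to the robot, and variables do not carry over. Pictures are saved under pics/ and viewed, at most 10 in all, crops included, and the job is handed in when it is done.

```bash
ls; mkdir -p pics; python3 - <<'E'
from station import ctrl,optics
import cv2,json
s=ctrl.read_state();print(s, ctrl.grasp_offset)
for n in("side","top"):
    d=optics.snapshot(n);cv2.imwrite(f"pics/{n}0.png",cv2.cvtColor(d["img"],cv2.COLOR_RGB2BGR))
    print(n,{k:(v.tolist() if hasattr(v,'tolist') else v) for k,v in d.items() if k!="img"})
E
```

```text
pics
{'clock': 0.0, 'joint_pos': array([-7.47719793e+01,  5.01326001e+00,  1.00337199e+01,  9.51004368e+01,
       -1.78068770e-03,  9.00006950e+01]), 'joint_velocities': array([-0.06355233,  0.07205674, -0.01067643,  0.12847792, -0.02261038,
       -0.16463254]), 'joint_efforts': array([ 4.55549916e-04, -5.20381272e+01,  4.64812231e+01,  1.61210366e-02,
       -4.60632168e-05,  6.51257608e-06]), 'eef_pos': array([ 144.39259454, -530.46136487,  230.55578002]), 'eef_rot': array([-1.79920023e+02,  1.78165608e-03,  1.52273282e+01]), 'ft_force': array([ 0.83954077,  0.1552973 , -0.06060447]), 'ft_torque': array([ 0.00666644, -0.00864225,  0.03788674]), 'gripper_force': 0.0, 'finger_gap': 1.0015509053668308} 18.700000000000003
side {'fov_y': 42.419065410482766, 'cx': 257.054793252441, 'cy': 183.52185850625557, 'k1': -0.06361759627122718, 'world_from_camera': [[-0.9975159394559255, 0.017889101760410378, -0.06813171485855823, 602.1429568229759], [0.06849633309817849, 0.4720387463364396, -0.8789127796938816, 1591.5097031288365], [0.016437849113116635, -0.8813962797716633, -0.47209151138439914, 1095.4963317329205], [0.0, 0.0, 0.0, 1.0]]}
top {'fov_y': 42.14197284609182, 'cx': 253.67822859078967, 'cy': 190.57521490448786, 'k1': -0.029632525626785963, 'world_from_camera': [[0.003931071023017439, -0.9980090031931937, 0.0629489970209208, 385.1162585555069], [-0.9999659568100545, -0.004379859819513677, -0.0069929999938291125, -115.2823317635197], [0.00725478473590197, -0.06291936405661863, -0.9979922453231519, 1771.8388393738408], [0.0, 0.0, 0.0, 1.0]]}
```

View pics/top0.png

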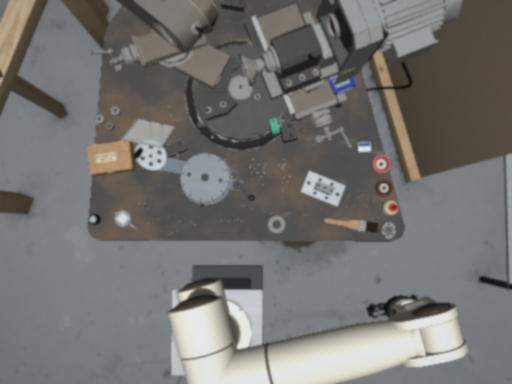

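View pics/side0.png

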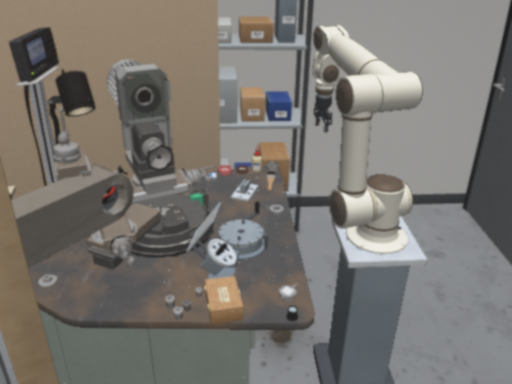

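The top view shows the table near (205,178), handwheel (150,157), lever knob about (251,197), plate (323,189) and ring (277,224). Next I'll enlarge it.

```bash
python3 - <<'E'
import cv2
a=cv2.imread("pics/top0.png");b=cv2.imread("pics/side0.png")
p=cv2.resize(a[130:215,130:260],None,fx=6,fy=6,interpolation=cv2.INTER_CUBIC)
cv2.imwrite("pics/c1.png",p)
q=cv2.resize(a[160:220,290:360],None,fx=8,fy=8,interpolation=cv2.INTER_CUBIC)
cv2.imwrite("pics/c2.png",q)
E
```

```text
(no output)
```

View pics/c1.png

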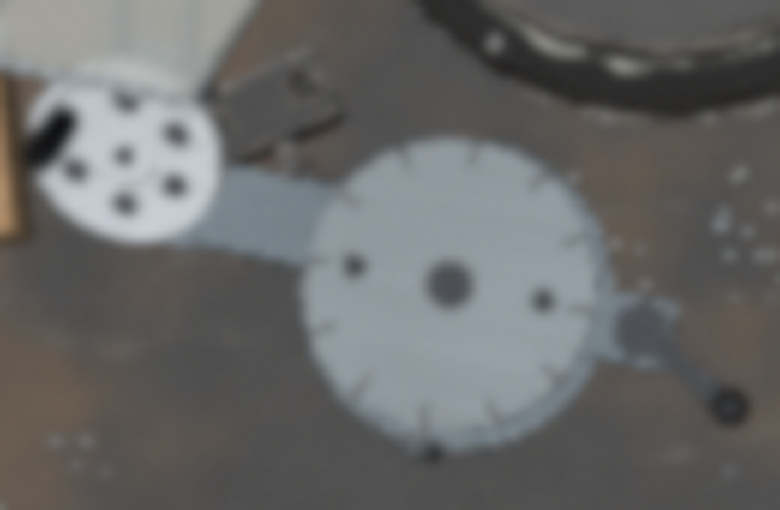

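View pics/c2.png

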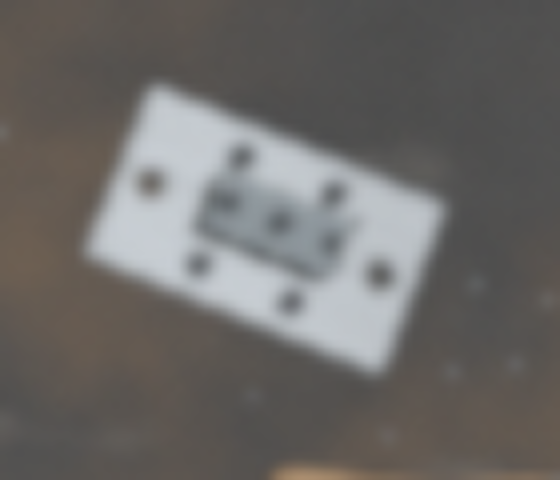

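The crops give these points. In c1 they are dowels (353,265) and (542,299), face centre (449,284), pointer (432,453), knob (730,407), lever pivot (643,328), wheel hub (124,155), and the handle from (65,118) to its free end near (40,155). In c2 they are plate corners (155,85), (447,203), (383,376) and (88,255), and holes (150,182) and (378,273).

```bash
cat > h.py <<'E'
import numpy as np,cv2
from scipy.optimize import least_squares
from scipy.spatial.transform import Rotation as R
from station import ctrl,optics
def cal(d):
    W=np.array(d["world_from_camera"]);f=192/np.tan(np.radians(d["fov_y"]/2))
    return W,np.array([[f,0,d["cx"]],[0,f,d["cy"]],[0,0,1]]),np.array([d["k1"],0,0,0,0])
def snap(n,fn=None,crop=None,s=1):
    d=optics.snapshot(n);im=cv2.cvtColor(d["img"],cv2.COLOR_RGB2BGR)
    if fn:
        if crop: x0,y0,x1,y1=crop;im=im[y0:y1,x0:x1]
        cv2.imwrite(fn,cv2.resize(im,None,fx=s,fy=s,interpolation=cv2.INTER_CUBIC))
    return cal(d)
def proj(c,P):
    W,K,k=c;V=np.linalg.inv(W);P=np.asarray(P,float).reshape(-1,3)
    return cv2.projectPoints(P,cv2.Rodrigues(V[:3,:3])[0],V[:3,3],K,k)[0][:,0]
def plane(c,px,z):
    W,K,k=c;u=cv2.undistortPoints(np.array(px,float).reshape(-1,1,2),K,k)[:,0]
    r=np.c_[u,np.ones(len(u))]@W[:3,:3].T
    return W[:3,3]+r*((np.asarray(z)-W[2,3])/r[:,2])[:,None]
def uncrop(p,x0,y0,s): return (np.array(p,float)+.5)/s-.5+[x0,y0]
S35,C35=np.sin(np.radians(35)),np.cos(np.radians(35))
def knob(a): t=np.radians(-55)-a;return np.array([70*np.cos(t),-112+70*np.sin(t),73])
def handle(c,h=32): return np.array([30,190,105])+38*(np.cos(c)*np.array([C35,0,S35])-np.sin(c)*np.array([0,1,0]))+h*np.array([-S35,0,C35])
def w(st,p):
    x,y,a=st;return np.c_[R.from_euler('z',a).apply(np.asarray(p,float).reshape(-1,3))]+[x,y,0]
def go(pos,Rt,tcp=True):
    """dp, rot for rows to bring the TCP to pos (world mm), orientation Rt, from the measured pose"""
    s=ctrl.read_state();R0=R.from_euler('xyz',s["eef_rot"],degrees=True)
    dp=R0.inv().apply(np.array(pos)-s["eef_pos"])/400
    rv=(R0.inv()*Rt).as_rotvec(degrees=True)/30
    print("dp",dp.round(4),"rot",rv.round(3))
def state():
    s=ctrl.read_state();print("t",round(s["clock"],2),"p",s["eef_pos"].round(1),"r",s["eef_rot"].round(1),"F",s["ft_force"].round(1),"gap",round(s["finger_gap"],3),"gf",round(s["gripper_force"],1),"q",s["joint_pos"].round(0))
E
python3 - <<'E'
from h import *
c=snap("top");cs=snap("side")
P=uncrop([(449,284),(432,453),(643,328),(124,155)],130,130,6)
Q=[(0,0,66),(-94,0,65),(0,-112,60),(30,190,105)]
f=lambda v:(proj(c,w(v,Q))-P).ravel()
r=least_squares(f,[400,0,.17]);st=r.x;print("station",st,np.degrees(st[2]),"res",r.fun.round(2))
D=plane(c,uncrop([(353,265),(542,299)],130,130,6),[82,82]);print("dowels",D.round(1),D.mean(0).round(1),"yaw",np.degrees(np.arctan2(*(D[0]-D[1])[[1,0]]))-90,np.linalg.norm(D[0]-D[1]))
k=plane(c,uncrop([(730,407)],130,130,6),[98]);piv=w(st,[0,-112,98])[0]
v=k[0]-piv;print("knob",k.round(1),np.hypot(*v[:2]),"a",-np.radians(55)-(np.arctan2(v[1],v[0])-st[2]))
C=plane(c,uncrop([(155,85),(447,203),(383,376),(88,255),(150,182),(378,273)],290,160,8),[10]*6)
print("plate",C.round(1),C[:4].mean(0),C[4:].mean(0),"yaw",[np.degrees(np.arctan2(*(a-b)[[1,0]]))-90 for a,b in((C[0],C[1]),(C[3],C[2]),(C[4],C[5]))])
H=uncrop([(65,118),(40,155)],130,130,6)
g=lambda v:(proj(c,w(st,[handle(v[0],4),handle(v[0],54)]))-H).ravel()
for x0 in(-2,-1,0,1,2):
    q=least_squares(g,[x0]);print(q.x,q.cost,q.fun.round(1))
print("side proj dowels,center,pointer,knob,wheel,guard", proj(cs,np.r_[D,w(st,[(0,0,66),(-94,0,65),knob(1.2),(30,190,105),np.array([30,190,105])+104*np.array([C35,0,S35])+115*np.array([-S35,0,C35])])]).round(0).tolist())
np.save("st.npy",st)
E
```

```text
station [ 5.37721915e+02  3.92360462e+01 -1.95276050e-01] -11.188493507242704 res [ 0.84  0.37 -1.89 -0.97  0.51 -0.38  0.54  0.97]
dowels [[548.1  95.2  82. ]
 [529.2 -12.1  82. ]] [538.7  41.6  82. ] yaw -9.972864062155764 109.01543164229827
knob [[ 467.6 -118.9   98. ]] 68.36498201091155 a 1.201822367680539
plate [[ 569.8 -323.9   10. ]
 [ 517.7 -453.6   10. ]
 [ 440.8 -424.6   10. ]
 [ 493.9 -293.9   10. ]
 [ 526.5 -321.5   10. ]
 [ 486.5 -422.7   10. ]] [ 505.55209781 -373.98656655   10.        ] [ 506.48264193 -372.08152654   10.        ] yaw [np.float64(-21.838107397925185), np.float64(-22.112527523226603), np.float64(-21.578244757852232)]
[-1.00094727] 1.3429100884679162 [1.  0.4 0.6 1. ]
[-1.00094607] 1.3429100883937697 [1.  0.4 0.6 1. ]
[-1.00094565] 1.3429100884419483 [1.  0.4 0.6 1. ]
[-1.00094565] 1.3429100884419483 [1.  0.4 0.6 1. ]
[-1.00094722] 1.3429100884586878 [1.  0.4 0.6 1. ]
side proj dowels,center,pointer,knob,wheel,guard [[239.0, 235.0], [243.0, 219.0], [241.0, 230.0], [266.0, 232.0], [257.0, 206.0], [224.0, 250.0], [217.0, 211.0]]
```

```bash
python3 - <<'E'
from h import *
c=snap("top");O=np.array([538.7,41.8])
for n,px,z,l in(("wheel",(124,155),105,(30,190)),("pointer",(432,453),65,(-94,0)),("pivot50",(643,328),50,(0,-112)),("pivot38",(643,328),38,(0,-112)),("knob",(730,407),98,knob(1.2)[:2])):
    p=plane(c,uncrop([px],130,130,6),[z])[0][:2]-O
    print(n,p.round(1),np.hypot(*p),np.hypot(*l),np.degrees(np.arctan2(p[1],p[0])-np.arctan2(l[1],l[0])))
# guess other tells: table rim circle
p=plane(c,uncrop([(301,287),(597,287),(449,137),(449,437)],130,130,6),[66]*4);print(p)
E
```

```text
wheel [ 68.6 179.9] 192.5194583336809 192.35384061671346 -11.906215265455854
pointer [-96.5   9.2] 96.918524925497 94.0 -5.419779360238844
pivot50 [ -23.3 -110.4] 112.84446579342317 112.0 -11.905594772993261
pivot38 [ -22.4 -110.1] 112.3418950841376 112.0 -11.48661671047938
knob [ -71.1 -160.7] 175.756112749237 174.58720767599226 -10.986803219508406
[[536.87890458 126.84014054  66.        ]
 [537.62870262 -42.57735377  66.        ]
 [623.71297252  43.02844797  66.        ]
 [451.35418821  41.25249271  66.        ]]
```

```bash
cat >> h.py <<'E'
ST=(538.7,41.8,np.radians(-11.7))
def down(y): return R.from_euler('xyz',[180,0,y],degrees=True)
E
python3 - <<'E'
from h import *
k=w(ST,[knob(1.2),knob(0)]);print(k)
go([*k[0][:2],160],down(44.6))
E
```

```text
[[ 466.09889672 -116.97585738   73.        ]
 [ 543.6760081  -132.16420148   73.        ]]
dp [ 1.0475 -0.7864  0.1779] rot [-0.001 -0.    -0.979]
```

```bash
python3 -m inch '[{"dp":[1,-0.74,0.1],"rot":[0,0,-0.98]},{"dp":[1,-0.74,0.1],"rot":[0,0,-0.98]},{"dp":[1,-0.74,0.1],"rot":[0,0,-0.98]},{"dp":[1,-0.74,0.1],"rot":[0,0,-0.98]},{"dp":[1,-0.74,0.1],"rot":[0,0,-0.98]},{"dp":[1,-0.74,0.1],"rot":[0,0,-0.98]},{"dp":[1,-0.74,0.1],"rot":[0,0,-0.98]},{"dp":[1,-0.74,0.1],"rot":[0,0,-0.98]},{"dp":[1,-0.74,0.1],"rot":[0,0,-0.98]},{"dp":[1,-0.74,0.1],"rot":[0,0,-0.98]}]' -0.2; python3 - <<'E'
from h import *
state();go([466.1,-117,120],down(44.6));go([466.1,-117,60],down(44.6))
E
```

```text
clock: 1.25
eef_pos: [453.6, -138.0, 191.3]
eef_rot: [180.0, -0.0, 44.6]
ft_force: [0.2, -1.0, 0.5]
finger_gap: 0.397
gripper_force: 0.0
t 1.25 p [ 453.6 -138.   191.3] r [180.   -0.   44.6] F [ 0.2 -1.   0.5] gap 0.397 gf 0.0 q [-17.  -6.  -5.  91.  -0. 118.]
dp [ 0.0591 -0.0156  0.1783] rot [ 0.001 -0.001  0.001]
dp [ 0.059  -0.0157  0.3283] rot [ 0.001 -0.001  0.001]
```

```bash
python3 -m inch '[{"dp":[0.059,-0.0157,0.1],"rot":[0,0,0]},{"dp":[0.059,-0.0157,0.15],"rot":[0,0,0]},{"dp":[0.059,-0.0157,0.2],"rot":[0,0,0]},{"dp":[0.059,-0.0157,0.26],"rot":[0,0,0]},{"dp":[0.059,-0.0157,0.3],"rot":[0,0,0]},{"dp":[0.059,-0.0157,0.325],"rot":[0,0,0]},{"dp":[0.059,-0.0157,0.325],"rot":[0,0,0]}]'; python3 - <<'E'
from h import *
piv=w(ST,[0,-112,61])[0]
print(piv)
for a in(0.9,.6,.3,.1,-.05,-.12):
    k=w(ST,knob(a))[0]; go([*k[:2],61.5],down(44.6+np.degrees(1.2-a)))
E
```

```text
clock: 1.95
eef_pos: [464.3, -118.8, 60.1]
eef_rot: [-179.9, 0.1, 44.6]
ft_force: [0.2, -0.6, 0.1]
finger_gap: 0.402
gripper_force: 0.0
[515.98782292 -67.87295479  61.        ]
dp [ 0.014   0.0516 -0.0035] rot [-0.004  0.001 -0.572]
dp [ 0.0367  0.0987 -0.0036] rot [-4.000e-03  1.000e-03 -1.145e+00]
dp [ 0.0723  0.1371 -0.0037] rot [-0.004  0.    -1.718]
dp [ 0.1016  0.156  -0.0038] rot [-0.004 -0.    -2.1  ]
dp [ 0.1258  0.1661 -0.0038] rot [-0.004 -0.    -2.386]
dp [ 0.1376  0.1696 -0.0038] rot [-4.00e-03 -1.00e-03 -2.52e+00]
```

```bash
python3 -m inch '[{"dp":[0.003,0.018,0],"rot":[0,0,-0.19]},{"dp":[0.008,0.035,0],"rot":[0,0,-0.38]},{"dp":[0.014,0.0516,0],"rot":[0,0,-0.57]},{"dp":[0.021,0.068,0],"rot":[0,0,-0.76]},{"dp":[0.029,0.084,0],"rot":[0,0,-0.95]},{"dp":[0.029,0.084,0],"rot":[0,0,-0.95]}]'; python3 - <<'E'
from h import *
for a in(0.55,.4,.25,.15,-.05,-.15):
    k=w(ST,knob(a))[0]; go([*k[:2],61],down(44.6+np.degrees(1.2-a)))
E
```

```text
clock: 2.55
eef_pos: [497.7, -135.1, 62.2]
eef_rot: [179.9, 0.0, 73.2]
ft_force: [-0.5, 0.1, 0.5]
finger_gap: 0.395
gripper_force: 0.0
dp [0.0011 0.0213 0.0029] rot [ 0.002  0.    -0.288]
dp [0.0069 0.0469 0.0029] rot [ 0.002  0.    -0.575]
dp [0.0165 0.0713 0.003 ] rot [ 0.002  0.001 -0.861]
dp [0.0249 0.0866 0.003 ] rot [ 2.000e-03  1.000e-03 -1.052e+00]
dp [0.0461 0.1145 0.003 ] rot [ 2.000e-03  1.000e-03 -1.434e+00]
dp [0.0586 0.1266 0.003 ] rot [ 2.000e-03  1.000e-03 -1.625e+00]
```

```bash
python3 -m inch '[{"dp":[0.001,0.021,0],"rot":[0,0,-0.28]},{"dp":[0.007,0.047,0],"rot":[0,0,-0.57]},{"dp":[0.0165,0.071,0],"rot":[0,0,-0.86]},{"dp":[0.025,0.086,0],"rot":[0,0,-1]},{"dp":[0.035,0.1,0],"rot":[0,0,-1]},{"dp":[0.046,0.1145,0],"rot":[0,0,-1]},{"dp":[0.05,0.119,0],"rot":[0,0,-1]},{"dp":[0.05,0.119,0],"rot":[0,0,-1]}]'; python3 - <<'E'
from h import *
snap("top","pics/c3.png",(195,150,275,215),8)
E
```

```text
clock: 3.35
eef_pos: [548.6, -129.1, 61.4]
eef_rot: [180.0, -0.0, 103.1]
ft_force: [0.7, 0.9, 0.3]
finger_gap: 0.402
gripper_force: 0.0
```

View pics/c3.png

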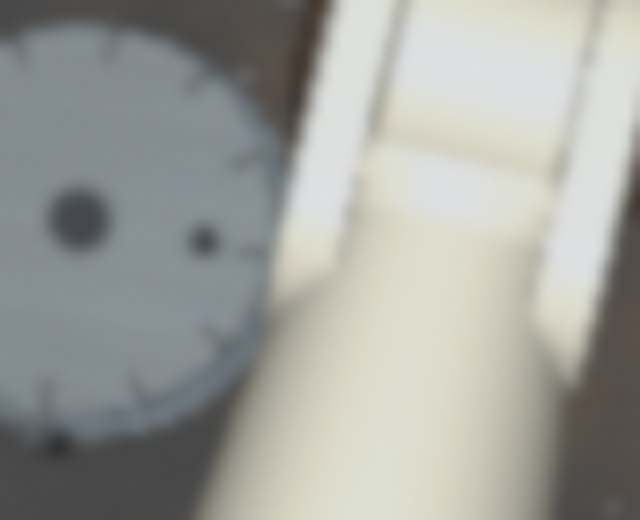

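The arm hides the lever, so I'll feel for the rear stop instead.

```bash
python3 -m inch '[{"dp":[0.002,0.01,0],"rot":[0,0,0]},{"dp":[0.004,0.02,0],"rot":[0,0,0]},{"dp":[0.004,0.02,0],"rot":[0,0,0]}]';python3 -m inch '[{"dp":[0.001,0.01,0],"rot":[0,0,0]},{"dp":[0.001,0.01,0],"rot":[0,0,0]}]'
```

```text
clock: 3.7
eef_pos: [550.4, -128.5, 60.9]
eef_rot: [-179.3, 0.1, 102.9]
ft_force: [-29.7, -14.2, 12.8]
finger_gap: 0.398
gripper_force: 16.2
clock: 3.9
eef_pos: [550.8, -128.4, 60.7]
eef_rot: [-178.9, 0.2, 102.9]
ft_force: [-47.2, -20.8, 21.0]
finger_gap: 0.403
gripper_force: 25.7
```

```bash
python3 -m inch '[{"dp":[-0.003,-0.035,0],"rot":[0,0,0]},{"dp":[-0.003,-0.04,0],"rot":[0,0,0]},{"dp":[-0.003,-0.04,-0.1],"rot":[0,0,0]},{"dp":[-0.003,-0.04,-0.2],"rot":[0,0,0]},{"dp":[-0.003,-0.04,-0.3],"rot":[0,0,0]},{"dp":[-0.003,-0.04,-0.3],"rot":[0,0,0]}]'; python3 - <<'E'
from h import *
snap("top","pics/t1.png");state()
go([506,-373,120],down(68.2))
E
```

```text
clock: 4.5
eef_pos: [546.7, -129.6, 187.5]
eef_rot: [179.5, 0.2, 103.1]
ft_force: [0.3, -0.9, -0.1]
finger_gap: 0.402
gripper_force: 0.0
t 4.55 p [ 546.  -129.5  184.4] r [1.797e+02 1.000e-01 1.031e+02] F [ 0.3 -0.2 -1. ] gap 0.398 gf 0.0 q [-13.   5.   5.  90.   0.  64.]
dp [-0.5698 -0.2366  0.161 ] rot [1.200e-02 1.000e-03 1.164e+00]
```

```bash
python3 -m inch '[{"dp":[-0.57,-0.237,0.1],"rot":[0,0,1]},{"dp":[-0.57,-0.237,0.1],"rot":[0,0,1]},{"dp":[-0.57,-0.237,0.1],"rot":[0,0,1]},{"dp":[-0.57,-0.237,0.1],"rot":[0,0,1]},{"dp":[-0.57,-0.237,0.1],"rot":[0,0,1]},{"dp":[-0.57,-0.237,0.1],"rot":[0,0,1]},{"dp":[-0.57,-0.237,0.1],"rot":[0,0,1]},{"dp":[-0.57,-0.237,0.16],"rot":[0,0,1]},{"dp":[-0.57,-0.237,0.16],"rot":[0,0,1]}]' 1; python3 - <<'E'
from h import *
state()
go([506,-373,22],down(68.2))
E
```

```text
clock: 5.45
eef_pos: [503.2, -371.1, 114.3]
eef_rot: [-179.8, -0.1, 73.2]
ft_force: [-0.8, 0.4, -0.9]
finger_gap: 1.0
gripper_force: 0.0
t 5.45 p [ 503.2 -371.1  114.3] r [-1.798e+02 -1.000e-01  7.320e+01] F [-0.8  0.4 -0.9] gap 1.0 gf 0.0 q [-36.  15.   8.  84.   0.  70.]
dp [-0.003   0.0091  0.2306] rot [-0.008 -0.003  0.167]
```

```bash
python3 -m inch '[{"dp":[-0.003,0.009,0.08],"rot":[0,0,0.167]},{"dp":[-0.003,0.009,0.15],"rot":[0,0,0.167]},{"dp":[-0.003,0.009,0.2],"rot":[0,0,0.167]},{"dp":[-0.003,0.009,0.23],"rot":[0,0,0.167]},{"dp":[-0.003,0.009,0.23],"rot":[0,0,0.167]},{"dp":[-0.003,0.009,0.23],"rot":[0,0,0.167]}]';python3 -m inch '[{"dp":[0,0,0],"rot":[0,0,0]},{"dp":[0,0,0],"rot":[0,0,0]},{"dp":[0,0,0],"rot":[0,0,0]},{"dp":[0,0,0],"rot":[0,0,0]},{"dp":[0,0,0],"rot":[0,0,0]},{"dp":[0,0,0],"rot":[0,0,0]},{"dp":[0,0,0],"rot":[0,0,0]}]' -1
```

```text
clock: 6.05
eef_pos: [507.4, -375.1, 26.5]
eef_rot: [179.9, 0.0, 68.2]
ft_force: [0.1, 0.4, 1.0]
finger_gap: 0.998
gripper_force: 0.0
clock: 6.75
eef_pos: [506.9, -375.4, 25.9]
eef_rot: [180.0, 0.0, 68.1]
ft_force: [-2.0, 0.4, 5.7]
finger_gap: 0.315
gripper_force: 61.9
```

```bash
python3 -m inch '[{"dp":[0,0,-0.05],"rot":[0,0,0]},{"dp":[0,0,-0.15],"rot":[0,0,0]},{"dp":[0,0,-0.25],"rot":[0,0,0]},{"dp":[0.1,0,-0.3],"rot":[0,0,-0.1]},{"dp":[0.2,0,-0.3],"rot":[0,0,-0.2]},{"dp":[0.2,0,-0.3],"rot":[0,0,-0.2]}]'; python3 - <<'E'
from h import *
state()
t=np.array([538.7,41.8,150])-1.9*np.array([np.sin(np.radians(9.97)),np.cos(np.radians(9.97)),0])
go(t,down(80.03))
E
```

```text
clock: 7.35
eef_pos: [537.9, -297.3, 145.0]
eef_rot: [-180.0, -0.1, 74.4]
ft_force: [-0.7, -0.6, -6.6]
finger_gap: 0.315
gripper_force: 60.9
t 7.35 p [ 537.9 -297.3  145. ] r [-1.80e+02 -1.00e-01  7.44e+01] F [-0.7 -0.6 -6.6] gap 0.315 gf 60.9 q [-29.  13.  10.  87.   0.  77.]
dp [ 0.8124 -0.2254 -0.0108] rot [-0.001 -0.003 -0.187]
```

```bash
python3 -m inch '[{"dp":[0.1,-0.028,-0.011],"rot":[0,0,-0.02]},{"dp":[0.22,-0.061,-0.011],"rot":[0,0,-0.05]},{"dp":[0.34,-0.094,-0.011],"rot":[0,0,-0.08]},{"dp":[0.46,-0.128,-0.011],"rot":[0,0,-0.11]},{"dp":[0.58,-0.161,-0.011],"rot":[0,0,-0.14]},{"dp":[0.68,-0.189,-0.011],"rot":[0,0,-0.17]},{"dp":[0.76,-0.211,-0.011],"rot":[0,0,-0.187]},{"dp":[0.81,-0.225,-0.011],"rot":[0,0,-0.187]},{"dp":[0.812,-0.225,-0.011],"rot":[0,0,-0.187]},{"dp":[0.812,-0.225,-0.011],"rot":[0,0,-0.187]}]'; python3 - <<'E'
from h import *
t=np.array([538.7,41.8,120])-1.9*np.array([np.sin(np.radians(9.97)),np.cos(np.radians(9.97)),0])
print(t);go(t,down(80.03))
E
```

```text
clock: 8.35
eef_pos: [538.5, 36.0, 148.7]
eef_rot: [-179.9, 0.0, 79.8]
ft_force: [1.1, 0.5, -6.0]
finger_gap: 0.313
gripper_force: 61.5
[538.37104823  39.92869277 120.        ]
dp [ 0.0096 -0.0019  0.0716] rot [-0.003  0.002 -0.008]
```

```bash
python3 -m inch '[{"dp":[0.01,-0.002,0.04],"rot":[0,0,-0.008]},{"dp":[0.01,-0.002,0.075],"rot":[0,0,-0.008]},{"dp":[0.01,-0.002,0.084],"rot":[0,0,-0.008]},{"dp":[0.01,-0.002,0.084],"rot":[0,0,-0.008]}]'; python3 - <<'E'
from h import *
a=snap("top","pics/a.png",(160,145,250,215),6);snap("side","pics/b.png",(205,185,285,265),6);state()
A=cv2.imread("pics/a.png");B=cv2.imread("pics/b.png")
B=cv2.resize(B,(420,420));A=cv2.resize(A,(540,420));
A=cv2.imread("pics/a.png")
cv2.imwrite("pics/ab.png",A)
E
```

```text
clock: 8.75
eef_pos: [538.2, 39.3, 115.0]
eef_rot: [-179.9, 0.0, 79.9]
ft_force: [-0.6, 0.2, -5.6]
finger_gap: 0.315
gripper_force: 61.3
t 8.85 p [539.   39.6 116.5] r [180.    0.   79.9] F [-0.2  0.6 -5.2] gap 0.316 gf 61.3 q [  4.   3.  -5.  82.  -0. 104.]
```

View pics/ab.png

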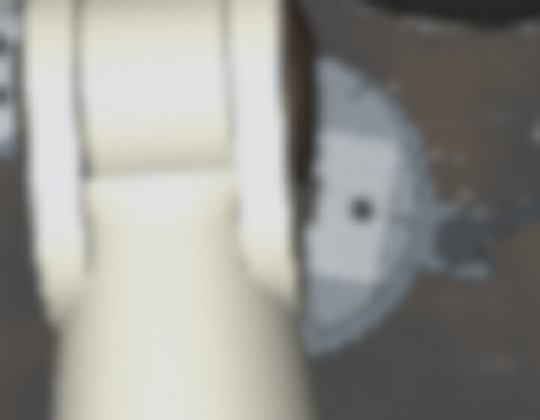

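The plate's right end shows hole at crop (362,209) and corners (393,139) and (380,280).

```bash
python3 - <<'E'
from h import *
c=snap("top");s=ctrl.read_state();z=s["eef_pos"][2]-26+10
P=plane(c,uncrop([(362,209),(393,139),(380,280)],160,145,6),[z]*3);print(P.round(1))
v=P[1]-P[2];print("end-edge yaw",np.degrees(np.arctan2(v[1],v[0])),np.linalg.norm(v))
m=(P[1]+P[2])/2;y=np.array([np.sin(np.radians(9.97)),np.cos(np.radians(9.97)),0])
print("centre from edge",m+70*y,"from hole",P[0]+55*y); state()
E
```

```text
[[527.6 -13.3 100.7]
 [567.2 -30.3 100.7]
 [487.8 -23.7 100.7]]
end-edge yaw -4.805969152428474 79.63468693864262
centre from edge [539.59794469  41.930879   100.67864362] from hole [537.15967308  40.89614789 100.67864362]
t 8.9 p [539.1  39.7 116.7] r [180.   -0.   79.9] F [ 0.5 -0.2 -6.5] gap 0.316 gf 61.3 q [  4.   3.  -5.  82.  -0. 104.]
```

```bash
python3 - <<'E'
import cv2
A=cv2.imread("pics/a.png")[100:310,290:430];B=cv2.imread("pics/b.png")
A=cv2.resize(A,None,fx=2.2,fy=2.2,interpolation=cv2.INTER_CUBIC);h=480
import numpy as np
out=np.zeros((480,800,3),np.uint8);out[:A.shape[0],:A.shape[1]]=A;out[:480,320:]=B
cv2.imwrite("pics/ab2.png",out)
E
```

```text
(no output)
```

View pics/ab2.png

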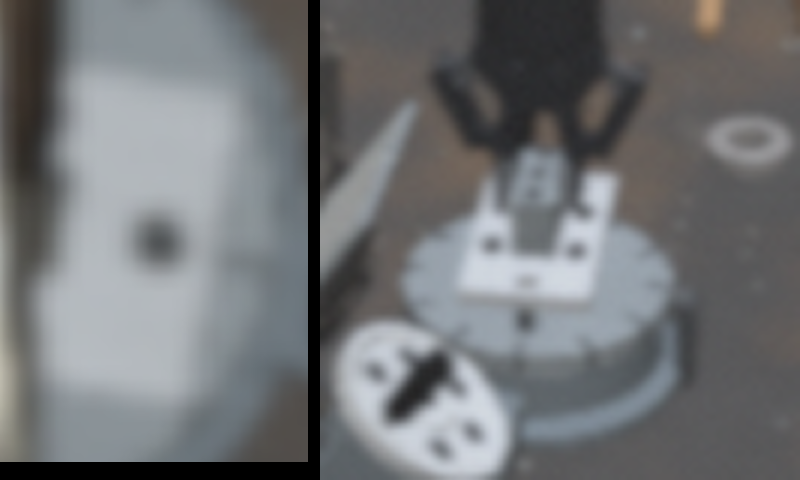

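Re-reading the zoom, the plate's end edge runs (238,92)–(190,398), which gives a yaw of about -9°, matching the dowels. The side view shows the plate level above the table, with the handle at the lower left. I'll lower it gently and watch the force.

```bash
python3 -m inch '[{"dp":[0,0.001,0.012],"rot":[0,0,0]},{"dp":[0,0.001,0.022],"rot":[0,0,0]},{"dp":[0,0.001,0.03],"rot":[0,0,0]},{"dp":[0,0.001,0.03],"rot":[0,0,0]}]';python3 -m inch '[{"dp":[0,0,0.005],"rot":[0,0,0]},{"dp":[0,0,0.01],"rot":[0,0,0]},{"dp":[0,0,0.015],"rot":[0,0,0]},{"dp":[0,0,0.015],"rot":[0,0,0]}]'
```

```text
clock: 9.3
eef_pos: [538.9, 40.0, 103.4]
eef_rot: [-179.9, 0.0, 80.0]
ft_force: [0.2, -0.6, -6.0]
finger_gap: 0.318
gripper_force: 61.5
clock: 9.7
eef_pos: [539.0, 40.0, 97.7]
eef_rot: [-180.0, 0.0, 80.0]
ft_force: [-0.0, 0.7, -6.3]
finger_gap: 0.319
gripper_force: 61.5
```

It's over the dowels with no side force, so I'll keep going down.

```bash
python3 -m inch '[{"dp":[0,0,0.005],"rot":[0,0,0]},{"dp":[0,0,0.01],"rot":[0,0,0]},{"dp":[0,0,0.013],"rot":[0,0,0]},{"dp":[0,0,0.015],"rot":[0,0,0]},{"dp":[0,0,0.015],"rot":[0,0,0]}]'
```

```text
clock: 10.2
eef_pos: [539.2, 40.0, 92.3]
eef_rot: [180.0, -0.0, 80.0]
ft_force: [-1.6, -0.8, -5.2]
finger_gap: 0.314
gripper_force: 61.8
```

```bash
python3 -m inch '[{"dp":[0,0,0.003],"rot":[0,0,0]},{"dp":[0,0,0.006],"rot":[0,0,0]},{"dp":[0,0,0.006],"rot":[0,0,0]}]'
```

```text
clock: 10.5
eef_pos: [539.4, 39.9, 91.8]
eef_rot: [179.9, -0.0, 80.0]
ft_force: [-7.4, -2.7, 11.6]
finger_gap: 0.315
gripper_force: 63.7
```

```bash
python3 -m inch '[{"dp":[0,0,-0.005],"rot":[0,0,0]},{"dp":[0,0,-0.005],"rot":[0,0,0]},{"dp":[0,0,-0.005],"rot":[0,0,0]},{"dp":[0,0,-0.005],"rot":[0,0,0]},{"dp":[0,0,-0.005],"rot":[0,0,0]}]' 1;python3 -m inch '[{"dp":[0,0,-0.05],"rot":[0,0,0]},{"dp":[0,0,-0.15],"rot":[0,0,0]},{"dp":[0,0,-0.27],"rot":[0,0,-0.2]},{"dp":[0,0,-0.38],"rot":[0,0,-0.5]},{"dp":[0,0,-0.45],"rot":[0,0,-0.8]},{"dp":[0,0,-0.45],"rot":[0,0,-1]},{"dp":[0,0,-0.45],"rot":[0,0,-1]}]'; python3 - <<'E'
from h import *
cat='''
def lean(): return R.from_euler('z',ST[2])*R.from_matrix(np.array([[-C35,0,S35],[0,1,0],[-S35,0,-C35]]))
'''
open("h.py","a").write(cat)
E
python3 - <<'E'
from h import *
state()
print(w(ST,[handle(-1,130),handle(-1,13)]))
go(w(ST,handle(-1,130))[0],lean())
E
```

```text
clock: 11.0
eef_pos: [539.2, 40.0, 91.6]
eef_rot: [-180.0, 0.0, 80.0]
ft_force: [-0.1, 0.2, -0.6]
finger_gap: 1.003
gripper_force: 0.0
clock: 11.7
eef_pos: [539.6, 40.0, 272.4]
eef_rot: [179.9, 0.0, 110.1]
ft_force: [-0.7, 0.4, -0.8]
finger_gap: 0.993
gripper_force: 0.0
t 11.7 p [539.6  40.  272.4] r [179.9   0.  110.1] F [-0.7  0.4 -0.8] gap 0.993 gf 0.0 q [  4.   5.  15. 100.  -0.  74.]
[[556.54386004 264.79050526 223.26614326]
 [622.25797827 251.1817656  127.42535408]]
dp [0.5134 0.2323 0.1229] rot [-0.59  -1.061 -1.879]
```

```bash
python3 -m inch '[{"dp":[0.1,0.05,0],"rot":[-0.08,-0.13,-0.23]},{"dp":[0.2,0.1,0],"rot":[-0.15,-0.26,-0.46]},{"dp":[0.3,0.15,0],"rot":[-0.22,-0.4,-0.7]},{"dp":[0.4,0.2,0],"rot":[-0.295,-0.53,-0.94]},{"dp":[0.4,0.2,0],"rot":[-0.295,-0.53,-0.94]},{"dp":[0.4,0.2,0],"rot":[-0.295,-0.53,-0.94]}]' -0.2
python3 - <<'E'
from h import *
state();go(w(ST,handle(-1,130))[0],lean())
E
```

```text
clock: 12.3
eef_pos: [558.8, 218.9, 270.4]
eef_rot: [175.3, 17.3, 137.7]
ft_force: [0.4, 0.7, 0.2]
finger_gap: 0.397
gripper_force: 0.0
t 12.3 p [558.8 218.9 270.4] r [175.3  17.3 137.7] F [0.4 0.7 0.2] gap 0.397 gf 0.0 q [ 28.   1.   9.  87. -15.  69.]
dp [0.1129 0.0736 0.0946] rot [-0.299 -0.536 -0.942]
```

```bash
python3 -m inch '[{"dp":[0.04,0.02,0.02],"rot":[-0.08,-0.13,-0.23]},{"dp":[0.07,0.04,0.04],"rot":[-0.15,-0.27,-0.46]},{"dp":[0.1,0.06,0.07],"rot":[-0.22,-0.4,-0.7]},{"dp":[0.113,0.074,0.095],"rot":[-0.3,-0.536,-0.94]},{"dp":[0.113,0.074,0.095],"rot":[-0.3,-0.536,-0.94]},{"dp":[0.113,0.074,0.095],"rot":[-0.3,-0.536,-0.94]},{"dp":[0.113,0.074,0.095],"rot":[-0.3,-0.536,-0.94]}]' -0.2
python3 - <<'E'
from h import *
c=snap("top");cs=snap("side","pics/s2.png",(195,210,245,270),8);state();go(w(ST,handle(-1,15))[0],lean())
for a in(-1.2,-1,-.8):print(a,((proj(cs,w(ST,[handle(a,4),handle(a,54)]))-[195,210]+.5)*8-.5).round(0).tolist())
print("wheel centre",((proj(cs,w(ST,[30,190,105]))-[195,210]+.5)*8-.5).round(0))
E
```

```text
clock: 13.0
eef_pos: [558.8, 263.2, 226.5]
eef_rot: [179.7, 35.1, 167.8]
ft_force: [0.2, -0.6, 0.6]
finger_gap: 0.401
gripper_force: 0.0
t 13.1 p [558.8 263.5 226.1] r [179.8  35.1 168. ] F [-0.5 -0.5 -0.6] gap 0.403 gf 0.0 q [ 37. -12. -14.  63. -25.  43.]
dp [0.0099 0.0016 0.2898] rot [ 0.002  0.004 -0.009]
-1.2 [[191.0, 353.0], [257.0, 278.0]]
-1 [[179.0, 339.0], [246.0, 264.0]]
-0.8 [[170.0, 325.0], [236.0, 250.0]]
wheel centre [[229. 327.]]
```

View pics/s2.png

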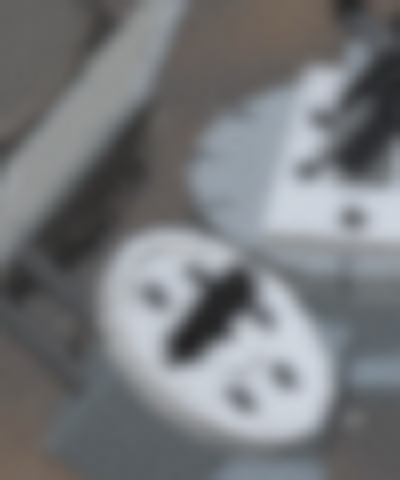

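Side view: the handle runs from about (180,350) to (238,278) in the crop. I'll fit crank from both views.

```bash
python3 - <<'E'
from h import *
c=snap("top");cs=snap("side")
mt=uncrop([(53,137)],130,130,6);ms=uncrop([(208,315)],195,210,8)
f=lambda v:np.r_[(proj(c,w(ST,handle(v[0],29))+[v[1],v[2],0])-mt).ravel(),(proj(cs,w(ST,handle(v[0],29))+[v[1],v[2],0])-ms).ravel(),v[1]/4,v[2]/4]
r=least_squares(f,[-1,0,0]);print(r.x,r.fun.round(2))
for a in(-.8,-1,-1.2):print(a,f([a,0,0]).round(2))
E
```

```text
[-1.11033463  2.31573154 -0.14141218] [-0.4  -0.13  0.58 -0.64  0.58 -0.04]
-0.8 [ 1.71 -1.56 -0.68 -3.41  0.    0.  ]
-1 [ 0.21 -0.27  0.5  -1.6   0.    0.  ]
-1.2 [-0.91  1.31  1.97  0.13  0.    0.  ]
```

```bash
python3 - <<'E'
from h import *
go(w(ST,handle(-1.07,60))[0]+[1,0,0],lean());go(w(ST,handle(-1.07,14))[0]+[1,0,0],lean())
E
```

```text
dp [0.0115 0.0055 0.1777] rot [ 0.002  0.003 -0.006]
dp [0.0117 0.0054 0.2927] rot [ 0.002  0.003 -0.006]
```

```bash
python3 -m inch '[{"dp":[0.011,0.005,0.07],"rot":[0,0,0]},{"dp":[0.011,0.005,0.13],"rot":[0,0,0]},{"dp":[0.011,0.005,0.175],"rot":[0,0,0]},{"dp":[0.011,0.005,0.2],"rot":[0,0,0]},{"dp":[0.011,0.005,0.225],"rot":[0,0,0]},{"dp":[0.011,0.005,0.25],"rot":[0,0,0]},{"dp":[0.011,0.005,0.275],"rot":[0,0,0]},{"dp":[0.011,0.005,0.29],"rot":[0,0,0]},{"dp":[0.011,0.005,0.29],"rot":[0,0,0]}]' && python3 -m inch '[{"dp":[0,0,0],"rot":[0,0,0]},{"dp":[0,0,0],"rot":[0,0,0]},{"dp":[0,0,0],"rot":[0,0,0]},{"dp":[0,0,0],"rot":[0,0,0]}]' -1; python3 - <<'E'
from h import *
state();s=ctrl.read_state()
p=R.from_euler('z',-ST[2]).apply(s["eef_pos"]-[ST[0],ST[1],0])-[30,190,105]
print("station rel wheel: u",p@[C35,0,S35],"y",p[1],"n",p@[-S35,0,C35])
E
```

```text
clock: 14.1
eef_pos: [619.9, 252.7, 126.0]
eef_rot: [180.0, 35.0, 168.3]
ft_force: [-0.9, -0.3, 0.5]
finger_gap: 0.401
gripper_force: 0.0
clock: 14.5
eef_pos: [620.0, 253.3, 127.5]
eef_rot: [179.9, 35.1, 168.2]
ft_force: [0.6, 1.5, 0.6]
finger_gap: 0.217
gripper_force: 58.9
t 14.5 p [620.  253.3 127.5] r [179.9  35.1 168.2] F [0.6 1.5 0.6] gap 0.217 gf 58.9 q [ 32.  -5. -19.  49. -23.  38.]
station rel wheel: u 18.447978868972534 y 33.60402890246996 n 14.594989030451602
```

Handle gripped, with crank about -1.085. First I'll bring it to the top (crank 0).

```bash
cat > st.py <<'E'
from h import *
s=ctrl.read_state()
p=R.from_euler('z',-ST[2]).apply(s["eef_pos"]-[ST[0],ST[1],0])-[30,190,105]
print("u %.1f y %.1f n %.1f"%(p@[C35,0,S35],p[1],p@[-S35,0,C35]),"c",np.arctan2(-p[1],p@[C35,0,S35]).round(3),"lean err",np.degrees((lean().inv()*R.from_euler('xyz',s["eef_rot"],degrees=True)).as_rotvec()).round(1))
E
python3 -m inch '[{"dp":[-0.0205,-0.0146,0],"rot":[0,0,0]},{"dp":[-0.0371,-0.0351,0],"rot":[0,0,0]},{"dp":[-0.047,-0.0579,0],"rot":[0,0,0]},{"dp":[-0.0507,-0.084,0],"rot":[0,0,0]},{"dp":[-0.0507,-0.084,0],"rot":[0,0,0]}]'; python3 st.py
```

```text
clock: 15.0
eef_pos: [629.1, 214.8, 139.3]
eef_rot: [179.9, 35.1, 168.2]
ft_force: [-4.4, 0.4, 5.1]
finger_gap: 0.212
gripper_force: 59.8
u 38.9 y -2.2 n 14.6 c 0.057 lean err [ 0.  -0.1  0.1]
```

```bash
python3 -m inch '[{"dp":[0.0046,-0.0294,0],"rot":[0,0,0]},{"dp":[0.0181,-0.0558,0],"rot":[0,0,0]},{"dp":[0.0392,-0.0769,0],"rot":[0,0,0]},{"dp":[0.0656,-0.0904,0],"rot":[0,0,0]},{"dp":[0.095,-0.095,0],"rot":[0,0,0]},{"dp":[0.1244,-0.0904,0],"rot":[0,0,0]},{"dp":[0.1508,-0.0769,0],"rot":[0,0,0]},{"dp":[0.1719,-0.0558,0],"rot":[0,0,0]},{"dp":[0.1854,-0.0294,0],"rot":[0,0,0]},{"dp":[0.19,0,0],"rot":[0,0,0]}]'; python3 st.py
```

```text
clock: 16.0
eef_pos: [568.4, 228.9, 95.7]
eef_rot: [179.9, 35.2, 168.2]
ft_force: [1.6, -1.4, 8.0]
finger_gap: 0.211
gripper_force: 59.9
u -37.2 y -0.8 n 14.6 c 3.12 lean err [-0.  -0.2  0.1]
```

```bash
U='x'; python3 -m inch '[{"dp":[-0.0046,0.0294,0],"rot":[0,0,0]},{"dp":[-0.0181,0.0558,0],"rot":[0,0,0]},{"dp":[-0.0392,0.0769,0],"rot":[0,0,0]},{"dp":[-0.0656,0.0904,0],"rot":[0,0,0]},{"dp":[-0.095,0.095,0],"rot":[0,0,0]},{"dp":[-0.1244,0.0904,0],"rot":[0,0,0]},{"dp":[-0.1508,0.0769,0],"rot":[0,0,0]},{"dp":[-0.1719,0.0558,0],"rot":[0,0,0]},{"dp":[-0.1854,0.0294,0],"rot":[0,0,0]},{"dp":[-0.19,0,0],"rot":[0,0,0]}]'; python3 st.py
python3 -m inch '[{"dp":[0.0046,-0.0294,0],"rot":[0,0,0]},{"dp":[0.0181,-0.0558,0],"rot":[0,0,0]},{"dp":[0.0392,-0.0769,0],"rot":[0,0,0]},{"dp":[0.0656,-0.0904,0],"rot":[0,0,0]},{"dp":[0.095,-0.095,0],"rot":[0,0,0]},{"dp":[0.1244,-0.0904,0],"rot":[0,0,0]},{"dp":[0.1508,-0.0769,0],"rot":[0,0,0]},{"dp":[0.1719,-0.0558,0],"rot":[0,0,0]},{"dp":[0.1854,-0.0294,0],"rot":[0,0,0]},{"dp":[0.19,0,0],"rot":[0,0,0]}]'; python3 st.py
```

```text
clock: 17.0
eef_pos: [629.5, 215.6, 139.3]
eef_rot: [179.9, 35.1, 168.2]
ft_force: [-9.3, 3.2, 6.8]
finger_gap: 0.214
gripper_force: 60.5
u 39.0 y -1.4 n 14.6 c 0.035 lean err [-0.  -0.1  0.1]
clock: 18.0
eef_pos: [568.4, 228.7, 95.6]
eef_rot: [179.9, 35.2, 168.2]
ft_force: [0.3, -1.0, 9.4]
finger_gap: 0.215
gripper_force: 60.2
u -37.2 y -1.0 n 14.6 c 3.115 lean err [-0.  -0.2  0.1]
```

```bash
python3 -m inch '[{"dp":[-0.0046,0.0294,0],"rot":[0,0,0]},{"dp":[-0.0181,0.0558,0],"rot":[0,0,0]},{"dp":[-0.0392,0.0769,0],"rot":[0,0,0]},{"dp":[-0.0656,0.0904,0],"rot":[0,0,0]},{"dp":[-0.095,0.095,0],"rot":[0,0,0]},{"dp":[-0.1244,0.0904,0],"rot":[0,0,0]},{"dp":[-0.1508,0.0769,0],"rot":[0,0,0]},{"dp":[-0.1719,0.0558,0],"rot":[0,0,0]},{"dp":[-0.1854,0.0294,0],"rot":[0,0,0]},{"dp":[-0.19,0,0],"rot":[0,0,0]}]'; python3 st.py
python3 -m inch '[{"dp":[0.0046,-0.0294,0],"rot":[0,0,0]},{"dp":[0.0181,-0.0558,0],"rot":[0,0,0]},{"dp":[0.0392,-0.0769,0],"rot":[0,0,0]},{"dp":[0.0656,-0.0904,0],"rot":[0,0,0]},{"dp":[0.095,-0.095,0],"rot":[0,0,0]},{"dp":[0.1244,-0.0904,0],"rot":[0,0,0]},{"dp":[0.1508,-0.0769,0],"rot":[0,0,0]},{"dp":[0.1719,-0.0558,0],"rot":[0,0,0]},{"dp":[0.1854,-0.0294,0],"rot":[0,0,0]},{"dp":[0.19,0,0],"rot":[0,0,0]}]'; python3 st.py
```

```text
clock: 19.0
eef_pos: [629.4, 215.5, 139.3]
eef_rot: [179.9, 35.1, 168.2]
ft_force: [-10.0, 3.7, 7.4]
finger_gap: 0.212
gripper_force: 60.7
u 39.0 y -1.5 n 14.6 c 0.038 lean err [-0.  -0.1  0.1]
clock: 20.0
eef_pos: [568.4, 228.6, 95.7]
eef_rot: [179.9, 35.2, 168.2]
ft_force: [0.1, -1.5, 9.8]
finger_gap: 0.212
gripper_force: 60.3
u -37.2 y -1.1 n 14.6 c 3.112 lean err [ 0.  -0.2  0.1]
```

```bash
python3 -m inch '[{"dp":[-0.0046,0.0294,0],"rot":[0,0,0]},{"dp":[-0.0181,0.0558,0],"rot":[0,0,0]},{"dp":[-0.0392,0.0769,0],"rot":[0,0,0]},{"dp":[-0.0656,0.0904,0],"rot":[0,0,0]},{"dp":[-0.095,0.095,0],"rot":[0,0,0]},{"dp":[-0.1244,0.0904,0],"rot":[0,0,0]},{"dp":[-0.1508,0.0769,0],"rot":[0,0,0]},{"dp":[-0.1719,0.0558,0],"rot":[0,0,0]},{"dp":[-0.1854,0.0294,0],"rot":[0,0,0]},{"dp":[-0.19,0,0],"rot":[0,0,0]}]'; python3 -m inch '[{"dp":[0,0,0],"rot":[0,0,0]},{"dp":[0,0,0],"rot":[0,0,0]},{"dp":[0,0,0],"rot":[0,0,0]},{"dp":[0,0,0],"rot":[0,0,0]}]';  python3 st.py; python3 -m inch '[{"dp":[0,0,0],"rot":[0,0,0]},{"dp":[0,0,0],"rot":[0,0,0]},{"dp":[0,0,0],"rot":[0,0,0]}]' -0.2; python3 -m inch '[{"dp":[0,0,-0.05],"rot":[0,0,0]},{"dp":[0,0,-0.12],"rot":[0,0,0]},{"dp":[0,0,-0.2],"rot":[0,0,0]},{"dp":[0,0,-0.3],"rot":[0,0,0]},{"dp":[0,0,-0.4],"rot":[0,0,0]},{"dp":[0,0,-0.4],"rot":[0,0,0]}]'; python3 - <<'E'
from h import *
state()
snap("top","pics/t2.png");a=cv2.imread("pics/t2.png")[125:215,120:260];b=None
snap("side","pics/s3.png");b=cv2.imread("pics/s3.png")[185:275,190:300]
A=cv2.resize(a,None,fx=3.2,fy=3.2,interpolation=cv2.INTER_CUBIC);B=cv2.resize(b,None,fx=3.2,fy=3.2,interpolation=cv2.INTER_CUBIC)
cv2.imwrite("pics/f.png",np.hstack([A,B]))
go(w(ST,knob(0))[0]*[1,1,0]+[0,0,250],down(113))
E
```

```text
clock: 21.0
eef_pos: [629.4, 215.5, 139.3]
eef_rot: [179.9, 35.1, 168.2]
ft_force: [-10.6, 2.3, 7.7]
finger_gap: 0.214
gripper_force: 60.7
clock: 21.4
eef_pos: [629.2, 215.3, 139.3]
eef_rot: [180.0, 35.1, 168.2]
ft_force: [-5.4, 1.1, 8.8]
finger_gap: 0.217
gripper_force: 60.4
u 38.9 y -1.8 n 14.6 c 0.046 lean err [ 0.  -0.1  0.1]
clock: 21.7
eef_pos: [628.9, 215.9, 137.7]
eef_rot: [-180.0, 35.0, 168.3]
ft_force: [-1.4, 1.0, 0.7]
finger_gap: 0.399
gripper_force: 0.0
clock: 22.3
eef_pos: [538.7, 236.3, 275.4]
eef_rot: [179.6, 35.4, 168.1]
ft_force: [0.1, 0.4, 0.6]
finger_gap: 0.394
gripper_force: 0.0
t 22.3 p [538.7 236.3 275.4] r [179.6  35.4 168.1] F [0.1 0.4 0.6] gap 0.394 gf 0.0 q [ 35. -16. -12.  68. -25.  41.]
dp [-0.133  -0.8981  0.1533] rot [0.568 1.076 1.783]
```

View pics/f.png

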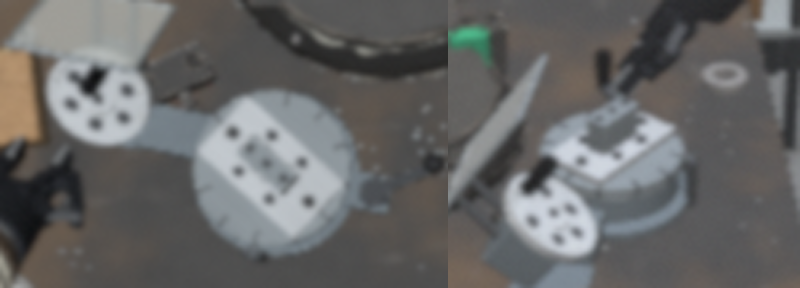

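The plate is seated and turned 30°, the handle (93,80) is uppermost, and the lever (432,163) is at its rear. Next I'll lock it.

```bash
python3 -m inch '[{"dp":[-0.04,-0.1,-0.05],"rot":[0.08,0.15,0.25]},{"dp":[-0.06,-0.2,-0.05],"rot":[0.16,0.3,0.5]},{"dp":[-0.08,-0.3,-0.02],"rot":[0.24,0.45,0.75]},{"dp":[-0.1,-0.4,0],"rot":[0.3,0.55,0.9]},{"dp":[-0.1,-0.5,0.02],"rot":[0.3,0.55,0.9]},{"dp":[-0.12,-0.6,0.05],"rot":[0.3,0.55,0.9]},{"dp":[-0.12,-0.7,0.06],"rot":[0.3,0.55,0.9]},{"dp":[-0.12,-0.7,0.06],"rot":[0.3,0.55,0.9]}]'; python3 - <<'E'
from h import *
state();go(w(ST,knob(0))[0]*[1,1,0]+[0,0,160],down(113))
E
```

```text
clock: 23.2
eef_pos: [533.4, -54.1, 274.6]
eef_rot: [176.0, 17.1, 138.7]
ft_force: [0.8, 0.5, -0.4]
finger_gap: 0.395
gripper_force: 0.0
t 23.2 p [533.4 -54.1 274.6] r [176.   17.1 138.7] F [ 0.8  0.5 -0.4] gap 0.395 gf 0.0 q [ -2. -12.  -3.  83.  -8.  38.]
dp [-0.0576 -0.1513  0.3077] rot [0.257 0.53  0.87 ]
```

```bash
python3 -m inch '[{"dp":[-0.02,-0.05,0.05],"rot":[0.08,0.17,0.28]},{"dp":[-0.04,-0.1,0.12],"rot":[0.16,0.34,0.56]},{"dp":[-0.058,-0.151,0.2],"rot":[0.257,0.53,0.87]},{"dp":[-0.058,-0.151,0.308],"rot":[0.257,0.53,0.87]},{"dp":[-0.058,-0.151,0.308],"rot":[0.257,0.53,0.87]},{"dp":[-0.058,-0.151,0.308],"rot":[0.257,0.53,0.87]},{"dp":[-0.058,-0.151,0.308],"rot":[0.257,0.53,0.87]}]'; python3 - <<'E'
from h import *
state();go(w(ST,knob(0))[0]*[1,1,0]+[0,0,61],down(113))
E
```

```text
clock: 23.9
eef_pos: [545.9, -127.1, 163.8]
eef_rot: [179.7, 0.1, 113.4]
ft_force: [-0.6, -0.7, 1.0]
finger_gap: 0.395
gripper_force: 0.0
t 23.9 p [ 545.9 -127.1  163.8] r [1.797e+02 1.000e-01 1.134e+02] F [-0.6 -0.7  1. ] gap 0.395 gf 0.0 q [-13.   5.   3.  87.   0.  53.]
dp [-0.0087 -0.0114  0.2571] rot [0.009 0.004 0.013]
```

```bash
python3 -m inch '[{"dp":[-0.0087,-0.0114,0.08],"rot":[0,0,0]},{"dp":[-0.0087,-0.0114,0.13],"rot":[0,0,0]},{"dp":[-0.0087,-0.0114,0.18],"rot":[0,0,0]},{"dp":[-0.0087,-0.0114,0.22],"rot":[0,0,0]},{"dp":[-0.0087,-0.0114,0.255],"rot":[0,0,0]},{"dp":[-0.0087,-0.0114,0.255],"rot":[0,0,0]}]'; python3 - <<'E'
from h import *
state()
for a in(.15,.3,.45,.6):
    k=w(ST,knob(a))[0]; go([*k[:2],61],down(113.3-np.degrees(a)))
E
```

```text
clock: 24.5
eef_pos: [542.8, -132.0, 60.3]
eef_rot: [179.8, 0.1, 113.4]
ft_force: [0.3, 0.0, -0.1]
finger_gap: 0.401
gripper_force: 0.0
t 24.5 p [ 542.8 -132.    60.3] r [1.798e+02 1.000e-01 1.134e+02] F [ 0.3  0.  -0.1] gap 0.401 gf 0.0 q [-14.   6.  -8.  76.   0.  53.]
dp [ 0.0007 -0.0244 -0.0019] rot [0.007 0.001 0.289]
dp [ 0.0066 -0.05   -0.002 ] rot [0.007 0.001 0.575]
dp [ 0.0162 -0.0743 -0.002 ] rot [0.007 0.    0.862]
dp [ 0.0294 -0.097  -0.0021] rot [ 0.007 -0.     1.148]
```

```bash
python3 -m inch '[{"dp":[0.0007,-0.0244,0],"rot":[0,0,0.28]},{"dp":[0.0066,-0.05,0],"rot":[0,0,0.57]},{"dp":[0.0162,-0.0743,0],"rot":[0,0,0.86]},{"dp":[0.0294,-0.097,0],"rot":[0,0,1]},{"dp":[0.0294,-0.097,0],"rot":[0,0,1]}]'; python3 - <<'E'
from h import *
state()
for a in(.75,.9,1.05,1.2,1.27,1.3):
    k=w(ST,knob(a))[0]; go([*k[:2],61],down(113.3-np.degrees(a)))
E
```

```text
clock: 25.0
eef_pos: [503.1, -137.2, 62.2]
eef_rot: [179.7, -0.0, 83.3]
ft_force: [0.6, 0.3, -0.1]
finger_gap: 0.4
gripper_force: 0.0
t 25.0 p [ 503.1 -137.2   62.2] r [179.7  -0.   83.3] F [ 0.6  0.3 -0.1] gap 0.4 gf 0.0 q [-15.   1. -13.  76.   0.  81.]
dp [ 0.0052 -0.0276  0.0029] rot [ 0.011 -0.002  0.431]
dp [ 0.013  -0.0526  0.0028] rot [ 0.011 -0.003  0.717]
dp [ 0.0244 -0.0762  0.0026] rot [ 0.011 -0.004  1.004]
dp [ 0.0392 -0.0979  0.0025] rot [ 0.011 -0.005  1.29 ]
dp [ 0.0472 -0.1071  0.0025] rot [ 0.011 -0.005  1.424]
dp [ 0.0508 -0.1109  0.0024] rot [ 0.011 -0.005  1.481]
```

```bash
python3 -m inch '[{"dp":[0.005,-0.0276,0],"rot":[0,0,0.29]},{"dp":[0.013,-0.0526,0],"rot":[0,0,0.57]},{"dp":[0.0244,-0.076,0],"rot":[0,0,0.86]},{"dp":[0.039,-0.098,0],"rot":[0,0,1]},{"dp":[0.047,-0.107,0],"rot":[0,0,1]},{"dp":[0.051,-0.112,0],"rot":[0,0,1]},{"dp":[0.051,-0.112,0],"rot":[0,0,1]}]'
```

```text
clock: 25.7
eef_pos: [461.9, -111.9, 61.1]
eef_rot: [179.7, -0.2, 53.5]
ft_force: [1.6, -2.8, 1.9]
finger_gap: 0.403
gripper_force: 1.6
```

```bash
python3 -m inch '[{"dp":[0.001,-0.008,0],"rot":[0,0,0]},{"dp":[0.002,-0.014,0],"rot":[0,0,0]},{"dp":[0.002,-0.014,0],"rot":[0,0,0]}]'; python3 - <<'E'
from h import *
state()
E
```

```text
clock: 26.0
eef_pos: [461.3, -111.3, 61.4]
eef_rot: [179.2, -0.1, 53.3]
ft_force: [22.0, -24.4, -10.3]
finger_gap: 0.403
gripper_force: 15.5
t 26.0 p [ 461.3 -111.3   61.4] r [ 1.792e+02 -1.000e-01  5.330e+01] F [ 22.  -24.4 -10.3] gap 0.403 gf 15.5 q [-13.  -6. -20.  76.  -0. 113.]
```

It's hard against the front stop. I'll centre the fingers on the knob, lift off, and look once more.

```bash
python3 -m inch '[{"dp":[0,0.034,0],"rot":[0,0,0]},{"dp":[0,0.034,0],"rot":[0,0,0]},{"dp":[0,0.034,-0.1],"rot":[0,0,0]},{"dp":[0,0.034,-0.2],"rot":[0,0,0]},{"dp":[0,0.034,-0.3],"rot":[0,0,0]},{"dp":[-0.2,0.034,-0.4],"rot":[0,0,0]},{"dp":[-0.4,0.2,-0.4],"rot":[0,0,0]},{"dp":[-0.5,0.4,-0.4],"rot":[0,0,0]},{"dp":[-0.5,0.5,-0.4],"rot":[0,0,0]},{"dp":[-0.5,0.5,-0.4],"rot":[0,0,0]}]'; python3 -m inch '[{"dp":[0,0,0],"rot":[0,0,0]},{"dp":[0,0,0],"rot":[0,0,0]},{"dp":[0,0,0],"rot":[0,0,0]},{"dp":[0,0,0],"rot":[0,0,0]},{"dp":[0,0,0],"rot":[0,0,0]}]'; python3 - <<'E'
from h import *
snap("top","pics/z.png",(120,120,320,240),4)
E
```

```text
clock: 27.0
eef_pos: [479.8, -344.6, 217.9]
eef_rot: [179.9, -0.2, 53.4]
ft_force: [1.6, 0.3, 1.5]
finger_gap: 0.4
gripper_force: 0.0
clock: 27.5
eef_pos: [479.8, -342.1, 218.5]
eef_rot: [179.8, -0.2, 53.4]
ft_force: [1.0, 0.5, -0.3]
finger_gap: 0.401
gripper_force: 0.0
```

View pics/z.png

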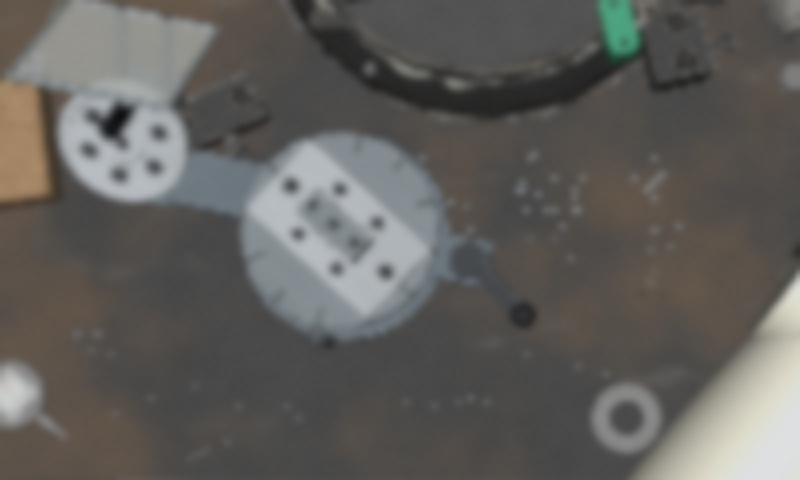

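The lever knob (522,314) is back at its locked place, the plate is seated at (338,228), the handle (115,120) is uppermost, and the ring (627,418) hasn't moved.

```bash
python3 -c "
from station import workorder;print(workorder.finish_job())"
```

```text
the job is handed in; nothing more can be done
None
```

I completed every step and handed the job in at about 27.5 s on the robot's clock; the hand-in returned no verdict. The last picture shows the plate seated on the dowels, the table one division on with the handle uppermost, the lock lever fully forward, and the arm clear of everything.

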